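# Screen the key leads from the test weights

## Task

Lift the feed pan of the bench sorter by its wooden grip and tip everything in it out onto the bars, so that the seven small key leads drop through into the box below, then lower the pan back onto its rest without letting it fall. Then pick the two knobbed brass test weights off the bars and lay them in the felt-lined wooden tray. Leave the other things on the bench as they are.

Things in the scene. Friction and masses are not known exactly. Their poses are not given: they have to be found in the camera images.
- sorter: Beech bench sorter, fixed to the bench, 174 mm wide (x), 331 mm long (y): a catch box with a bar grate on top and a feed pan hinged at its edge. Origin: on the bench under the middle of the hinge line; z up; y is level and points from the hinge out over the grate, the way things slide; the pan lies on the -y side.
- grate (a point): Centre of the grate, level with the bar tops: 119.5 mm from the hinge line, 52.5 mm above the bench. Six round steel bars 5 mm thick run along the sorter's y, every 22 mm (17 mm clear), at 11, 33 and 55 mm to either side of this point. Walls, inner faces: sides 77 mm away, 13.5 mm above the bar tops; far wall 74.5 mm away in +y, 32.5 mm above them. On the -y side a steel apron (foot 74.5 mm away) slopes up at 49 deg to the pan's lip.
- catch_floor (a point): Floor of the catch box right under the centre of the grate, 40.5 mm below the bar tops, 12 mm above the bench. Inside, the box is 154 mm wide (sorter's x) and reaches from y = 2 to 194 mm in the sorter's frame, partly under the apron.
- pan_hinge (a point): Middle of the pan's hinge line, which runs along the sorter's x, 115 mm above the bench. The pan's floor, 3 mm thick, is 100 mm wide inside and reaches from 130 mm behind the hinge to a lip 8 mm past it, upper face 118 mm above the bench; walls 26 mm high at the sides and rear, none at the lip. The apron below it has side flanges 12 mm high.
- pan (a joint): Tilt of the tinned steel feed pan, rad: 0 = level on its rest, grows as the grip is lifted, stop at 1.25. The pan weighs about 0.32 kg, turns freely and falls back if let go. Metal begins to slide on it at about 0.45 to 0.65 rad; at 1.1 rad it all runs out.
- pan_grip (a point): Middle of the pan's grip: a level round wooden bar 14 mm thick, 76 mm long, parallel to the hinge. With the pan level it is 178 mm behind the hinge line (-y) and 132 mm above the bench, 38 mm clear of the pan's rear wall, open above and below. Steel arms 6 mm thick hold it, 42 mm to either side of its middle.
- weight0: Brass test weight, 92 g: a cylinder 24 mm across and 22 mm long with a small knob 12 mm across on its +z end (31 mm long in all). Origin: the middle of the 22 mm cylinder; z along its axis to the knob (the knob ends 20 mm from the origin). Starts standing in the pan; too big for the bars, on which it may end up standing, leaning or lying (then sunk up to 5 mm between two bars).
- weight1: Brass test weight, 92 g: a cylinder 24 mm across and 22 mm long with a small knob 12 mm across on its +z end (31 mm long in all). Origin: the middle of the 22 mm cylinder; z along its axis to the knob (the knob ends 20 mm from the origin). Starts standing in the pan; too big for the bars, on which it may end up standing, leaning or lying (then sunk up to 5 mm between two bars).
- lead0: Small lead key weight, 11 g: a plain grey cylinder 11 mm across and 10 mm long, standing in the pan at the start. Origin at its middle, z along its axis. Passes between the bars.
- lead1: Small lead key weight, 11 g: a plain grey cylinder 11 mm across and 10 mm long, standing in the pan at the start. Origin at its middle, z along its axis. Passes between the bars.
- lead2: Small lead key weight, 11 g: a plain grey cylinder 11 mm across and 10 mm long, standing in the pan at the start. Origin at its middle, z along its axis. Passes between the bars.
- lead3: Small lead key weight, 11 g: a plain grey cylinder 11 mm across and 10 mm long, standing in the pan at the start. Origin at its middle, z along its axis. Passes between the bars.
- lead4: Small lead key weight, 11 g: a plain grey cylinder 11 mm across and 10 mm long, standing in the pan at the start. Origin at its middle, z along its axis. Passes between the bars.
- lead5: Small lead key weight, 11 g: a plain grey cylinder 11 mm across and 10 mm long, standing in the pan at the start. Origin at its middle, z along its axis. Passes between the bars.
- lead6: Small lead key weight, 11 g: a plain grey cylinder 11 mm across and 10 mm long, standing in the pan at the start. Origin at its middle, z along its axis. Passes between the bars.
- tray: Low wooden tray with a grey felt lining, fixed to the bench, 150 mm (x) by 110 mm (y), inside 138 by 98 mm; walls 22 mm high, inner floor 5 mm above the bench. Origin: centre of its underside, z up.
- spruce: Bystander: spruce soundboard offcut, 150 x 55 x 10 mm, loose on the bench, origin near its middle on the bench; not to be moved.
- reamer: Bystander: steel shank reamer, 166 mm long with a wooden handle 16 mm thick, loose on the bench, origin near its middle on the bench; not to be moved.
- porcelain_knob: Bystander: white porcelain knob, 36 mm across, 35 mm high, standing, loose on the bench, origin near its middle on the bench; not to be moved.
- voicing_tool: Bystander: voicing needle tool, 129 mm long, wooden handle 22 mm thick, loose on the bench, origin near its middle on the bench; not to be moved.
Not all that is in view belongs to the job. What is shaped like the weight1 but pink is not meant.

How it is judged:
On the way, in this order (a step that is already met when the one before it is completed fails the run):
1. The pan has been emptied: both test weights are on the bars and no lead is left in the pan (x of weight0 in the frame of sorter between -0.078 and 0.078 m and y of weight0 in the frame of sorter between 0.042 and 0.195 m and z of weight0 in the frame of sorter between 0.05 and 0.09 m and x of weight1 in the frame of sorter between -0.078 and 0.078 m and y of weight1 in the frame of sorter between 0.042 and 0.195 m and z of weight1 in the frame of sorter between 0.05 and 0.09 m and y of each of lead0, lead1, lead2, lead3, lead4, lead5, lead6 in the frame of sorter above 0.01 m and z of each of lead0, lead1, lead2, lead3, lead4, lead5, lead6 in the frame of sorter below 0.11 m), for 0.2 s.
2. The pan is back down on its rest (tilt below 0.06 rad), both test weights still on the bars (value of joint pan below 0.06 rad and x of weight0 in the frame of sorter between -0.078 and 0.078 m and y of weight0 in the frame of sorter between 0.042 and 0.195 m and z of weight0 in the frame of sorter between 0.05 and 0.09 m and x of weight1 in the frame of sorter between -0.078 and 0.078 m and y of weight1 in the frame of sorter between 0.042 and 0.195 m and z of weight1 in the frame of sorter between 0.05 and 0.09 m), for 0.2 s.
At the end, for the whole second after the job is handed in: All seven leads lie in the catch box below the bars (centres lower than 42 mm above the bench), both test weights lie or stand at rest on the floor of the tray (centres inside its walls and below 36 mm), and the pan is down on its rest (tilt below 0.06 rad) (x of lead0 in the frame of sorter between -0.078 and 0.078 m and y of lead0 in the frame of sorter between 0 and 0.195 m and z of lead0 in the frame of sorter between 0 and 0.042 m and x of lead1 in the frame of sorter between -0.078 and 0.078 m and y of lead1 in the frame of sorter between 0 and 0.195 m and z of lead1 in the frame of sorter between 0 and 0.042 m and x of lead2 in the frame of sorter between -0.078 and 0.078 m and y of lead2 in the frame of sorter between 0 and 0.195 m and z of lead2 in the frame of sorter between 0 and 0.042 m and x of lead3 in the frame of sorter between -0.078 and 0.078 m and y of lead3 in the frame of sorter between 0 and 0.195 m and z of lead3 in the frame of sorter between 0 and 0.042 m and x of lead4 in the frame of sorter between -0.078 and 0.078 m and y of lead4 in the frame of sorter between 0 and 0.195 m and z of lead4 in the frame of sorter between 0 and 0.042 m and x of lead5 in the frame of sorter between -0.078 and 0.078 m and y of lead5 in the frame of sorter between 0 and 0.195 m and z of lead5 in the frame of sorter between 0 and 0.042 m and x of lead6 in the frame of sorter between -0.078 and 0.078 m and y of lead6 in the frame of sorter between 0 and 0.195 m and z of lead6 in the frame of sorter between 0 and 0.042 m and x of weight0 in the frame of tray between -0.07 and 0.07 m and y of weight0 in the frame of tray between -0.05 and 0.05 m and z of weight0 in the frame of tray between 0.005 and 0.036 m and linear speed of each of weight0, weight1 below 0.03 m/s and x of weight1 in the frame of tray between -0.07 and 0.07 m and y of weight1 in the frame of tray between -0.05 and 0.05 m and z of weight1 in the frame of tray between 0.005 and 0.036 m and value of joint pan below 0.06 rad); the robot touches nothing.
It fails at once if the pan is let fall (faster than 5 rad/s on its way down) (velocity of joint pan below -5 rad/s).
It fails at once if the spruce soundboard offcut is displaced by more than 40 mm (distance of spruce from where it was at the start of the episode above 0.04 m).
It fails at once if the steel shank reamer is displaced by more than 40 mm (distance of reamer from where it was at the start of the episode above 0.04 m).
It fails at once if the white porcelain knob is displaced by more than 40 mm (distance of porcelain_knob from where it was at the start of the episode above 0.04 m).
It fails at once if the voicing needle tool is displaced by more than 40 mm (distance of voicing_tool from where it was at the start of the episode above 0.04 m).
It also fails if it takes over 67 s, if anything falls off the work surface, if the arm or the gripper's body presses on something with over 40 N, if the wrist force passes 120 N, or if a joint passes its speed limit or range.

## Robot

A 6-joint arm with a two-finger parallel gripper is mounted at the origin on the work surface. World frame = base frame: x ahead of the robot, y to its left, z up, the work surface at z = 0. Lengths are in m, angles in rad, forces in N, time in s.
With the tool pointing down it reaches from about 0.325 to 0.9 m from the base axis. Payload 6.1 kg.
Tool frame: the origin (TCP) lies at the very end of the fingers, on their centre line; the grasp point (between the pads) lies 19 mm behind it; z points along the fingers, y is the direction in which the jaws open and shut (so a half turn about z gives the same grasp; the last joint's range is limited). The gripper opens to 85 mm and grips with 20 to 120 N. Pads are 22 mm wide; open, the fingers measure 114 mm over their backs; the gripper's body (76 mm by 85 mm) begins 54 mm behind the grasp point. The pads swing forward as they close: fully open they stand 13 mm farther back than shut.
Start: joints at [-1.24, 0.22, 1.526, -0, 1.395, -0.126], TCP at [0.276, -0.561, 0.231] pointing down, gripper open.
Joint ranges: [-2.98, 2.98], [-0.91, 2.08], [0.09, 2.57], [-1.24, 4.39], [0.2, 2.65], [-2.68, 2.68]. Speed limits (rad/s): [2.57, 2.57, 3.01, 3.14, 3.14, 3.14].

## Interface

Orientations are given as a unit quaternion [x, y, z, w].
In Python, from station import ctrl, readout, grab_frame, ticket gives the robot as it stands. The module is installed in compiled form; this text tells all that it offers. Calls block until the motion is done:
- ctrl.goto(position, orientation): joint-space move of the TCP to a pose.
- ctrl.movel(position, v=0.15, attitude=None, force_limit=None): straight line of the TCP; attitude=None keeps the orientation; v is the mean speed in m/s. With force_limit (N) it stops when the force on the tool has changed by that much, and returns True; else False.
- ctrl.goto_joints(angles): joint-space move.
- ctrl.grip(opening): opening from 0.0 (shut) to 1.0 (fully open); the grip force is fixed at half the most; returns when the fingers have stopped.
- ctrl.wait(seconds).
- ctrl.ik(position, orientation): joint angles nearest the present ones, or None.
- readout.sense(): the state.
- grab_frame(name): name is "scene" or "top" or "wrist"; returns a dict with "pixels" (420x560x3 uint8, blue, green, red), "depth" (420x560 float32, m along the optical axis (not along the pixel's ray), 0 where there is no reading), "fx", "fy", "cx", "cy" (pixels), "T" (4x4, takes a point from camera to world coordinates). Camera axes: x right, y down, z forward; pixel columns grow to the right and rows downward; lengths in m; the calibration is good to about 2 mm. A picture is of the moment at which its call begins.
A pose or a line that the arm cannot do raises ctrl.IKError and nothing moves.
- ticket.close_job(): hands the job in, once; it reports no verdict.
The state is a dict: "t": time; "joints": joint angles; "dq": joint speeds; "tau": joint torques, N m; "eef_pos": TCP position; "eef_rot": TCP orientation; "ft_force": force on the tool from outside, world axes, zero at the start; "ft_torque": the same for the moment, N m; "grip_width": opening from 0.0 (shut) to 1.0 (fully open).
Only numpy, scipy, OpenCV 4.12 (cv2) and the standard library are available. Lean on these libraries where they do the work, as an engineer would, in place of code of your own. Each camera call takes 0.05 s, during which the arm holds its last target.

## Working session

There is one attempt and no reset: what is moved stays moved. The work goes in short steps, each a Python script; the robot and the scene stay as the last script left them, time stands still between calls to the robot, and variables do not carry over. Pictures are saved under pics/ and viewed, and the job is handed in when it is done.

```bash
ls; mkdir -p pics; cat > h.py <<'E'
import numpy as np, cv2, pickle
def save(f,name): cv2.imwrite('pics/'+name,f['pixels'])
def pts(f):
    d=f['depth']; h,w=d.shape; u,v=np.meshgrid(np.arange(w),np.arange(h))
    P=np.stack([(u-f['cx'])/f['fx']*d,(v-f['cy'])/f['fy']*d,d,np.ones_like(d)],-1)@np.array(f['T']).T
    P=P[...,:3]; P[d==0]=np.nan; return P
def ray(f,u,v,z):
    T=np.array(f['T']); r=T[:3,:3]@np.array([(u-f['cx'])/f['fx'],(v-f['cy'])/f['fy'],1]); o=T[:3,3]
    return o+r*(z-o[2])/r[2]
def proj(f,p):
    T=np.linalg.inv(np.array(f['T'])); q=T[:3,:3]@np.array(p)+T[:3,3]
    return q[0]/q[2]*f['fx']+f['cx'],q[1]/q[2]*f['fy']+f['cy']
E
python3 - <<'E'
from station import ctrl,readout,grab_frame
from h import *
print(readout.sense())
for n in ('scene','top','wrist'):
    f=grab_frame(n); save(f,n+'0.png'); pickle.dump(f,open(n+'0.pkl','wb'))
    print(n,f['fx'],f['cx'],f['cy'],np.round(f['T'],3).tolist())
E
```

```text
pics
{'t': 0.0, 'joints': array([-1.24007373e+00,  2.21236228e-01,  1.52762061e+00,  4.39156251e-05,
        1.39469310e+00, -1.26111507e-01]), 'dq': array([-0.00043886, -0.00069599,  0.00041216,  0.00095113,  0.00047442,
        0.00027646]), 'tau': array([ 3.00368720e-05, -4.96899998e+01, -3.89394128e+01, -1.99931310e-04,
        1.10849089e-02, -3.37706354e-05]), 'eef_pos': array([ 0.27549806, -0.56032935,  0.23018796]), 'eef_rot': array([ 9.74026461e-01,  2.26432097e-01, -7.84443805e-05, -9.75731076e-04]), 'ft_force': array([-0.84086909, -0.87303327, -0.23529944]), 'ft_torque': array([ 0.01610056, -0.01446056,  0.02488201]), 'grip_width': 0.9972768575519418}
scene 453.84415212853503 286.8503983385415 208.7979020956548 [[0.758, 0.427, -0.493, 1.105], [0.652, -0.521, 0.551, -0.589], [-0.022, -0.739, -0.673, 0.796], [0.0, 0.0, 0.0, 1.0]]
top 487.80692958662286 284.4590706797227 200.5280935103844 [[-0.013, -0.996, 0.086, 0.486], [-1.0, 0.012, -0.018, 0.001], [0.017, -0.086, -0.996, 1.422], [0.0, 0.0, 0.0, 1.0]]
wrist 338.09736153364247 281.3398924450903 207.72710087610272 [[0.441, -0.852, -0.282, 0.348], [-0.897, -0.42, -0.137, -0.527], [-0.002, 0.314, -0.95, 0.373], [0.0, 0.0, 0.0, 1.0]]
```

View pics/scene0.png

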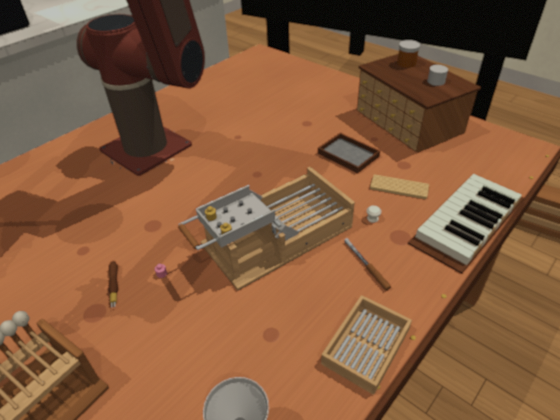

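View pics/top0.png

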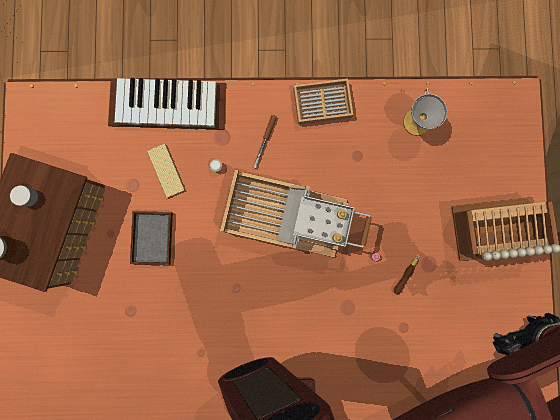

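View pics/wrist0.png

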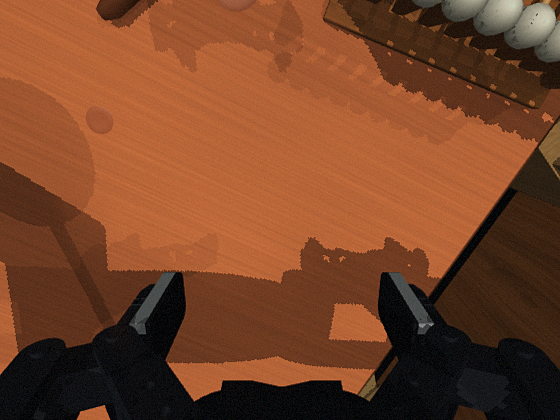

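```bash
python3 - <<'E'
from h import *
f=pickle.load(open('top0.pkl','rb')); c=f['pixels'][150:280,200:400]; cv2.imwrite('pics/c1.png',cv2.resize(c,None,fx=4,fy=4,interpolation=cv2.INTER_CUBIC))
f=pickle.load(open('scene0.pkl','rb')); c=f['pixels'][160:290,160:360]; cv2.imwrite('pics/c2.png',cv2.resize(c,None,fx=4,fy=4,interpolation=cv2.INTER_CUBIC))
E
```

```text
(no output)
```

View pics/c1.png

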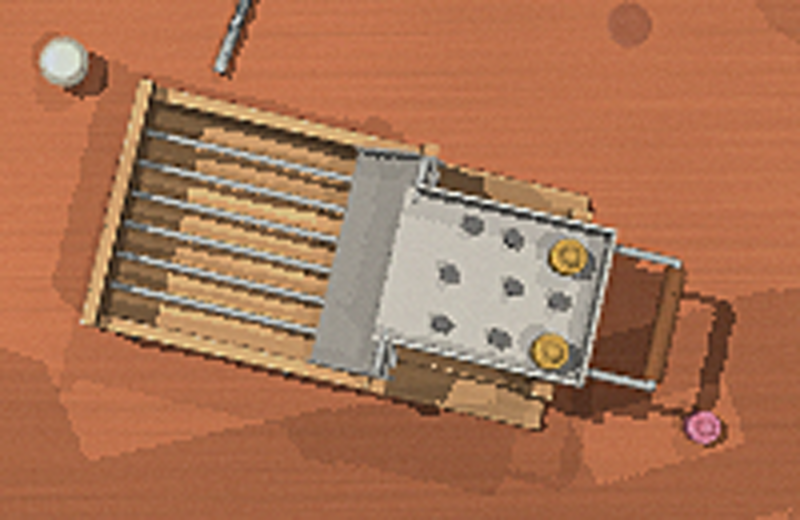

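View pics/c2.png

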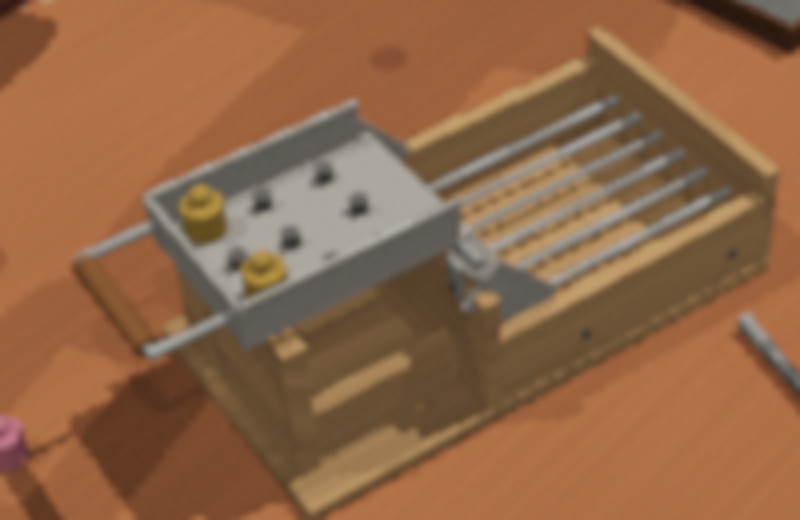

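```bash
python3 - <<'E'
from h import *
f=pickle.load(open('top0.pkl','rb')); P=pts(f); d=f['depth']
v,u=np.mgrid[0:420,0:560]
reg=(u>215)&(u<375)&(v>165)&(v<262)
z=P[...,2]
print('bench z',np.nanmedian(z[300:320,250:300]))
def rect(m,n):
    q=P[m][:,:2]; r=cv2.minAreaRect((q*1000).astype(np.float32)); print(n,m.sum(),np.nanmedian(z[m]),r); return q
m=reg&(z>0.128)&(z<0.150); q=rect(m,'pan walls+grip')
hsv=cv2.cvtColor(f['pixels'],cv2.COLOR_BGR2HSV)
m2=reg&(z>0.12)&(z<0.15)&(u>357)&(hsv[...,1]>90); q=rect(m2,'grip'); print(q.mean(0),np.percentile(z[m2],[10,50,90]))
m3=reg&(z>0.06)&(z<0.095)&(u<240); rect(m3,'farwall')
m4=reg&(abs(z-0.118)<0.004)&(hsv[...,1]<60)&(u>295); rect(m4,'floor')
m5=reg&(z>0.13)&(z<0.15)&(u<357); rect(m5,'panwalls')
# bars
for g in [(d>0)&reg&(abs(z-0.0525)<0.004)&(hsv[...,1]<70)&(u<285)]:
    rect(g,'bars')
cv2.imwrite('pics/m.png',np.hstack([(m2*255).astype(np.uint8)[160:270,210:380],(m3*255).astype(np.uint8)[160:270,210:380],(m4*255).astype(np.uint8)[160:270,210:380],(m5*255).astype(np.uint8)[160:270,210:380]]))
for n,(a,b) in dict(gripA=(368,217),gripB=(364.2,245)).items(): print(n,ray(f,a,b,0.138))
for n,(a,b) in dict(farA=(237,170),farB=(223,230.5)).items(): print(n,ray(f,a,b,0.085))
m=reg&(hsv[...,1]>110)&(hsv[...,0]>15)&(hsv[...,0]<32)&(z>0.135)&(u>325)&(u<350); n,l,s,c=cv2.connectedComponentsWithStats(m.astype(np.uint8))
for i in range(1,n):
    if s[i,4]>20: print('brass',c[i],s[i],P[l==i].mean(0))
fs=pickle.load(open('scene0.pkl','rb'))
for p in [(0.4,-.17,.132)]: print(proj(fs,p))
# tray
hh=(abs(z-0.005)<0.01)&(u>125)&(u<180)&(v>200)&(v<275)&(hsv[...,1]<60); rect(hh,'felt')
# pixels
E
```

```text
bench z 9.895174990603994e-05
pan walls+grip 629 0.13911030251999978 ((535.2604370117188, -152.71800231933594), (186.44876098632812, 106.478515625), 76.15805053710938)
grip 153 0.1378450598275207 ((517.5192260742188, -236.76324462890625), (14.763854026794434, 81.93023681640625), 76.0783920288086)
[ 0.51507881 -0.23512115] [0.13329247 0.13784506 0.14079744]
farwall 350 0.0829934319641823 ((599.9765014648438, 128.6058807373047), (50.70439910888672, 176.6054229736328), 89.73487091064453)
floor 1464 0.11818161934459981 ((548.5106811523438, -124.41146850585938), (139.498291015625, 143.40223693847656), 78.6501235961914)
panwalls 395 0.1423509709313897 ((538.2843017578125, -140.4459228515625), (161.17050170898438, 106.478515625), 76.15805053710938)
bars 473 0.05224382932695493 ((578.7774658203125, 51.050846099853516), (155.52606201171875, 128.73410034179688), 74.79777526855469)
gripA [ 0.55056935 -0.2422317   0.138     ]
gripB [ 0.47703526 -0.23014269  0.138     ]
farA [0.68761725 0.10699868 0.085     ]
farB [0.52125108 0.14598145 0.085     ]
brass [341.80952381 213.76190476] [338 210   9   9  63] [ 0.5597573  -0.17254525  0.14192105]
brass [337.21666667 237.56666667] [333 234   9   8  60] [ 0.49740918 -0.15897909  0.14220351]
(np.float64(177.95913247704908), np.float64(196.32221373196487))
felt 1583 0.005614929938212887 ((507.51519775390625, 358.9918518066406), (103.29569244384766, 141.53680419921875), 87.16889953613281)
```

View pics/m.png

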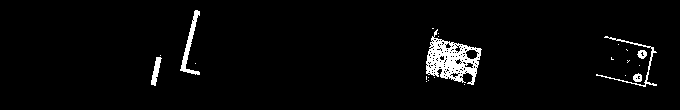

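```bash
cat >> h.py <<'E'
from scipy.spatial.transform import Rotation as R
ang=np.deg2rad(76.1); ys=np.array([np.cos(ang),np.sin(ang),0]); xs=np.array([ys[1],-ys[0],0]); zs=np.array([0,0,1.])
G0=np.array([0.5152,-0.2360,0.132]); H=G0+0.178*ys; H[2]=0.115
def S(p): # sorter -> world
    return H*[1,1,0]+p[0]*xs+p[1]*ys+p[2]*zs
def toS(p):
    d=np.asarray(p)-H*[1,1,0]; return np.array([d@xs,d@ys,d[2]])
def down(yv):
    z=np.array([0,0,-1.]); y=np.array(yv,float); return np.stack([np.cross(y,z),y,z],1)
def pose(th,sgn,tip=0.019,lag=0.0):
    Rt=R.from_rotvec(-th*xs)
    g=H+Rt.apply(G0-H)
    M=R.from_rotvec(-(th-lag)*xs).as_matrix()@down(sgn*ys)
    return g+M[:,2]*tip, R.from_matrix(M).as_quat()
E
python3 - <<'E'
from station import ctrl,readout,grab_frame
from h import *
print(H)
for n,p in dict(w0=(.5598,-.1725,.14),w1=(.4974,-.159,.14),far=(.604,.1265,.085),floor=(.5485,-.1244,.118)).items(): print(n,toS(p))
for lag in (0,0.3,.6):
  for s in (1,-1):
    print(lag,s)
    for th in (0,0.4,0.8,1.0,1.18):
        p,q=pose(th,s,lag=lag); j=ctrl.ik(p,q); print(th,np.round(p,3),None if j is None else np.round(j,2))
E
```

```text
[ 0.55796059 -0.06321247  0.115     ]
w0 [ 0.02803947 -0.10564533  0.14      ]
w1 [-0.03577631 -0.10753089  0.14      ]
far [-0.00088304  0.19521697  0.085     ]
floor [ 0.00551541 -0.06166845  0.118     ]
0 1
0 [ 0.515 -0.236  0.113] [-0.57  0.2   1.79 -0.    1.16 -1.9 ]
0.4 [ 0.518 -0.223  0.182] [-0.32  0.13  1.78 -0.42  1.24 -1.5 ]
0.8 [ 0.528 -0.185  0.241] [-0.05  0.21  1.71 -0.79  1.45 -1.19]
1.0 [ 0.534 -0.158  0.264] [ 0.06  0.3   1.66 -0.93  1.59 -1.08]
1.18 [ 0.541 -0.131  0.279] [ 0.14  0.4   1.61 -1.05  1.72 -1.01]
0 -1
0 [ 0.515 -0.236  0.113] [-0.57  0.2   1.79 -0.    1.16  1.24]
0.4 [ 0.518 -0.223  0.182] [-0.32  0.13  1.78 -0.42  1.24  1.64]
0.8 [ 0.528 -0.185  0.241] [-0.05  0.21  1.71 -0.79  1.45  1.96]
1.0 [ 0.534 -0.158  0.264] [ 0.06  0.3   1.66 -0.93  1.59  2.06]
1.18 [ 0.541 -0.131  0.279] [ 0.14  0.4   1.61 -1.05  1.72  2.13]
0.3 1
0 [ 0.517 -0.231  0.114] [-0.72  0.27  1.73  0.28  1.29 -2.14]
0.4 [ 0.52  -0.218  0.181] [-0.48  0.11  1.75 -0.1   1.26 -1.78]
0.8 [ 0.529 -0.181  0.238] [-0.18  0.11  1.71 -0.51  1.38 -1.39]
1.0 [ 0.535 -0.155  0.259] [-0.04  0.1
[... 384 characters left out ...]
] [ 0.07  0.26  1.63 -0.82  1.6   2.01]
0.6 1
0 [ 0.518 -0.226  0.116] [-0.84  0.39  1.66  0.49  1.47 -2.31]
0.4 [ 0.521 -0.212  0.181] [-0.64  0.15  1.72  0.19  1.36 -2.01]
0.8 [ 0.53  -0.175  0.236] [-0.34  0.06  1.71 -0.2   1.36 -1.63]
1.0 [ 0.537 -0.15   0.256] [-0.18  0.09  1.68 -0.4   1.42 -1.44]
1.18 [ 0.543 -0.124  0.27 ] [-0.04  0.15  1.64 -0.57  1.5  -1.29]
0.6 -1
0 [ 0.518 -0.226  0.116] [-0.84  0.39  1.66  0.49  1.47  0.83]
0.4 [ 0.521 -0.212  0.181] [-0.64  0.15  1.72  0.19  1.36  1.13]
0.8 [ 0.53  -0.175  0.236] [-0.34  0.06  1.71 -0.2   1.36  1.51]
1.0 [ 0.537 -0.15   0.256] [-0.18  0.09  1.68 -0.4   1.42  1.7 ]
1.18 [ 0.543 -0.124  0.27 ] [-0.04  0.15  1.64 -0.57  1.5   1.86]
```

```bash
python3 - <<'E'
from station import ctrl,readout,grab_frame
from h import *
p,q=pose(0,-1)
ctrl.goto(p+[0,0,0.11],q); ctrl.grip(0.42)
f=grab_frame('wrist'); save(f,'w1.png'); pickle.dump(f,open('w1.pkl','wb'))
s=readout.sense(); print(s['t'],s['eef_pos'],s['ft_force'],s['grip_width'])
print(proj(f,G0),proj(f,G0+.038*xs),proj(f,G0-.038*xs))
P=pts(f); m=(abs(P[...,2]-0.136)<0.006); 
hsv=cv2.cvtColor(f['pixels'],cv2.COLOR_BGR2HSV)
m&=(hsv[...,1]>90)
n,l,st,c=cv2.connectedComponentsWithStats(m.astype(np.uint8))
for i in range(1,n):
    if st[i,4]>300: print(st[i],c[i],P[l==i].mean(0), toS(P[l==i].mean(0)), cv2.minAreaRect((P[l==i][:,:2]*1000).astype(np.float32)))
E
```

```text
2.2333 [ 0.51517308 -0.23606105  0.2229893 ] [-0.48790017 -0.09816441  0.30602899] 0.4226685496836101
(np.float64(277.95735993295233), np.float64(212.39826385810568)) (np.float64(277.79596561683485), np.float64(160.8594961281555)) (np.float64(278.1038995267928), np.float64(259.1934067842393))
[159 156  38  36 758] [178.78891821 172.35883905] [ 0.56188163 -0.17805059  0.13935817] [ 0.03139355 -0.11053332  0.13935817] ((560.7280883789062, -175.50820922851562), (23.105182647705078, 23.603654861450195), 5.1694512367248535)
[ 243  159   48  104 1948] [280.56262834 211.35831622] [ 0.51671325 -0.23833719  0.13748886] [ 0.0020304  -0.17990523  0.13748886] ((517.3993530273438, -227.4090576171875), (36.15830612182617, 78.5888671875), 75.96441650390625)
[172 240  34  34 664] [189.84939759 254.35692771] [ 0.5011371  -0.16518821  0.13869135] [-0.03066207 -0.11264013  0.13869135] ((496.45086669921875, -162.6681671142578), (23.627164840698242, 27.480213165283203), 86.06253814697266)
```

View pics/w1.png

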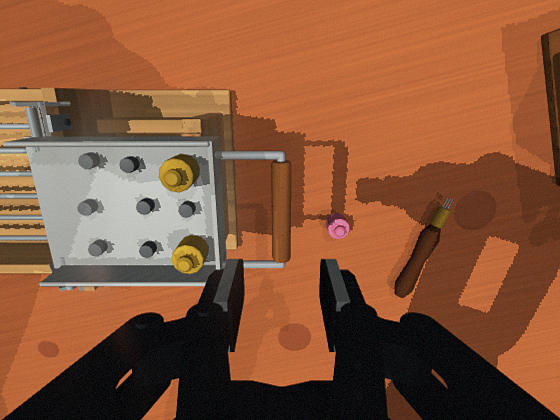

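```bash
sed -i 's/^G0=.*/G0=np.array([0.5158,-0.2370,0.132])/; s/H=G0+0.178\*ys; /H=G0+0.178*ys; /' h.py
python3 - <<'E'
from station import ctrl,readout,grab_frame
from h import *
p,q=pose(0,-1,tip=0.020)
ctrl.movel(p+[0,0,0.11],0.15,attitude=q)
print(ctrl.movel(p,0.12,attitude=q,force_limit=12))
s=readout.sense(); print(s['t'],s['eef_pos'],p,s['ft_force'])
ctrl.grip(0.0)
s=readout.sense(); print(s['t'],s['eef_pos'],s['ft_force'],s['grip_width'],s['grip_width']*85)
f=grab_frame('wrist'); save(f,'w2.png')
E
```

```text
Traceback (most recent call last):
  File "h.py", line 24, in pose
    g=H+Rt.apply(G0-H)
      ^
NameError: name 'H' is not defined
```

```bash
sed -i 's/^G0=.*/G0=np.array([0.5158,-0.2370,0.132]); H=G0+0.178*ys; H[2]=0.115/' h.py
python3 - <<'E'
from station import ctrl,readout,grab_frame
from h import *
p,q=pose(0,-1,tip=0.020)
ctrl.movel(p+[0,0,0.11],0.15,attitude=q)
print(ctrl.movel(p,0.12,attitude=q,force_limit=12))
s=readout.sense(); print(s['t'],s['eef_pos'],p,s['ft_force'])
ctrl.grip(0.0)
s=readout.sense(); print(s['t'],s['eef_pos'],s['ft_force'],s['grip_width'],s['grip_width']*85)
f=grab_frame('wrist'); save(f,'w2.png')
E
```

```text
False
3.55 [ 0.51644027 -0.2374032   0.11296341] [ 0.5158 -0.237   0.112 ] [ 0.27366474 -0.11780791  1.12815614]
3.8917 [ 0.51677665 -0.2361575   0.11327544] [1.05680984 4.73575901 4.02859818] 0.14325487387140048 12.17666427906904
```

View pics/w2.png

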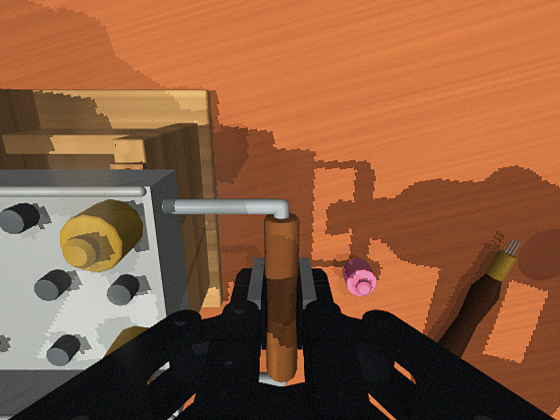

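```bash
sed -i 's/^G0=.*/G0=np.array([0.5157,-0.2360,0.132]); H=G0+0.178*ys; H[2]=0.115/' h.py
python3 - <<'E'
from station import ctrl,readout,grab_frame
from h import *
for th in (0.13,0.26,0.4):
    p,q=pose(th,-1,tip=0.020); ctrl.movel(p,0.1,attitude=q)
    s=readout.sense(); print(th,round(s['t'],2),np.round(s['eef_pos']-p,4),np.round(s['ft_force'],1),np.round(s['ft_torque'],2),s['grip_width'])
f=grab_frame('scene'); save(f,'s2.png')
E
```

```text
0.13 4.33 [ 0.0011 -0.0001  0.0006] [ 5.1 -2.3 -1.6] [-0.12 -0.72  0.11] 0.13710857405256077
0.26 4.71 [ 0.001  -0.0003 -0.0002] [ 5.3 -1.8 -2.5] [-0.04 -1.04  0.26] 0.14113811148713795
0.4 5.11 [ 0.0009 -0.0004 -0.0005] [ 6.3 -3.2 -2.2] [ 0.13 -1.12  0.39] 0.1404830333353913
```

View pics/s2.png

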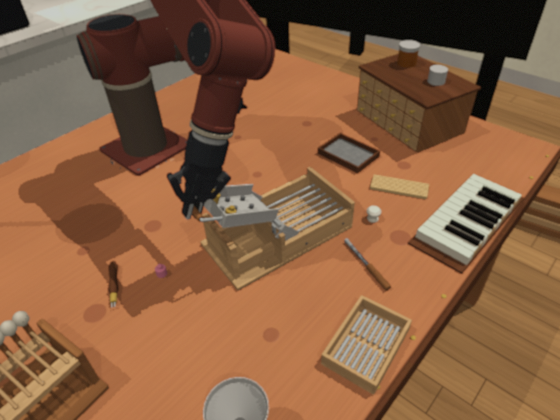

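Pan tilts as planned (pan at px (245,205), forces of a few N). Continue slowly.

```bash
python3 - <<'E'
from station import ctrl,readout,grab_frame
from h import *
for th,v in ((0.47,.05),(0.54,.04),(0.61,.04),(0.68,.04),(0.75,.05),(0.82,.05),(0.9,.06),(1.0,.06),(1.1,.07),(1.18,.07)):
    p,q=pose(th,-1,tip=0.020); ctrl.movel(p,v,attitude=q)
    s=readout.sense(); print(th,round(s['t'],2),np.round(s['eef_pos']-p,4),np.round(s['ft_force'],1),np.round(s['ft_torque'],2),round(s['grip_width'],3))
ctrl.wait(0.6)
f=grab_frame('scene'); save(f,'s3.png');f=grab_frame('top'); save(f,'t3.png')
cv2.imwrite('pics/t3c.png',cv2.resize(f['pixels'][150:280,200:400],None,fx=4,fy=4))
E
```

```text
0.47 5.56 [ 0.0008 -0.0007 -0.0008] [ 7.  -1.7 -2.3] [ 0.13 -1.17  0.52] 0.143
0.54 6.02 [ 0.0007 -0.0008 -0.0009] [ 7.2 -2.9 -1.7] [ 0.17 -1.12  0.56] 0.142
0.61 6.47 [ 0.0007 -0.0009 -0.0009] [ 6.9 -2.3 -0.7] [ 0.2  -0.95  0.61] 0.143
0.68 6.93 [ 0.0007 -0.001  -0.0009] [ 6.6 -2.2 -0. ] [ 0.14 -0.96  0.7 ] 0.14
0.75 7.33 [ 0.0006 -0.0011 -0.0008] [ 7.1 -2.6  0.4] [ 0.13 -0.92  0.72] 0.143
0.82 7.73 [ 0.0006 -0.0012 -0.0008] [ 6.9 -3.3  0.8] [ 0.12 -0.77  0.77] 0.137
0.9 8.12 [ 0.0005 -0.0013 -0.0007] [ 6.6 -3.   1.7] [ 0.09 -0.64  0.86] 0.138
1.0 8.57 [ 0.0005 -0.0015 -0.0007] [ 6.6 -2.8  2.1] [-0.02 -0.63  0.93] 0.139
1.1 8.97 [ 0.0005 -0.0015 -0.0005] [ 5.3 -3.4  2.9] [-0.06 -0.46  0.87] 0.141
1.18 9.32 [ 0.0004 -0.0016 -0.0004] [ 6.2 -2.9  3.5] [-0.17 -0.4   0.9 ] 0.137
```

View pics/s3.png

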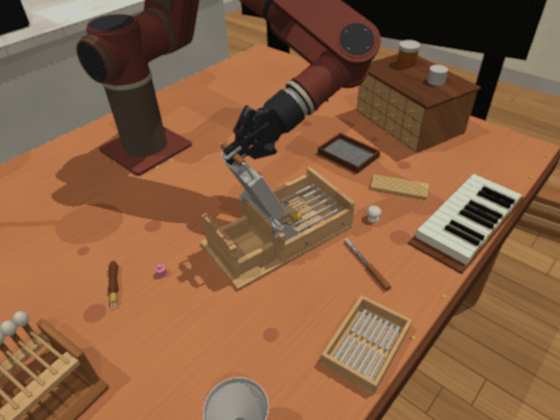

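View pics/t3c.png

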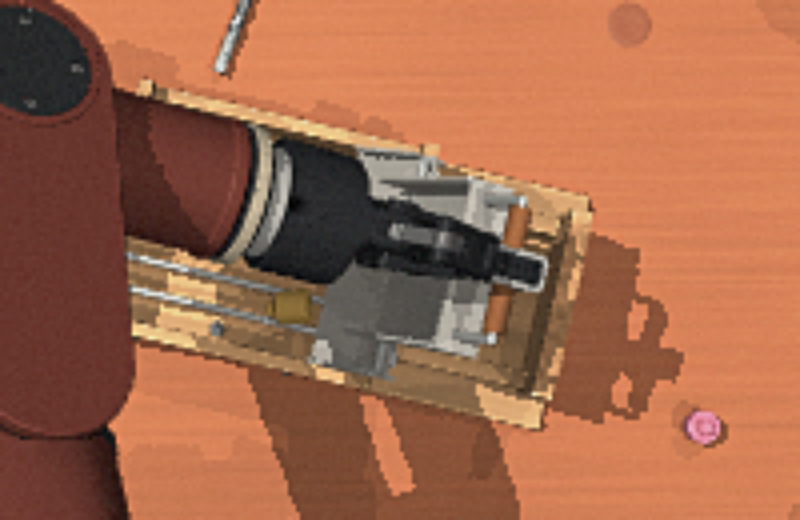

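```bash
python3 - <<'E'
from station import ctrl,readout,grab_frame
from h import *
f=grab_frame('wrist'); save(f,'w3.png')
f=grab_frame('scene'); cv2.imwrite('pics/s3c.png',cv2.resize(f['pixels'][140:270,200:360],None,fx=4,fy=4,interpolation=cv2.INTER_CUBIC))
E
```

```text
(no output)
```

View pics/w3.png

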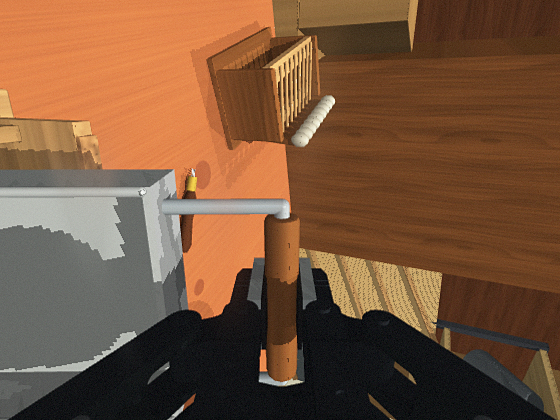

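View pics/s3c.png

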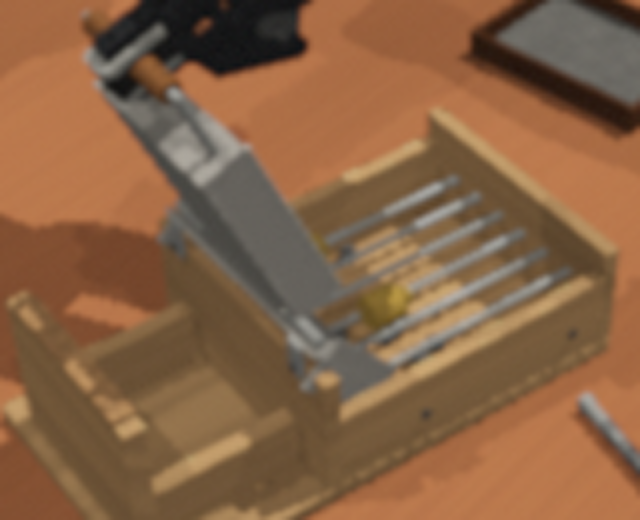

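```bash
python3 - <<'E'
from station import ctrl,readout,grab_frame
from h import *
for th,v in ((1.05,.08),(0.92,.1),(0.79,.1),(0.66,.1),(0.53,.1),(0.4,.1),(0.27,.1),(0.14,.1),(0.06,.06),(0.0,.04)):
    p,q=pose(th,-1,tip=0.020); ctrl.movel(p,v,attitude=q)
    s=readout.sense(); print(th,round(s['t'],2),np.round(s['eef_pos']-p,4),np.round(s['ft_force'],1),round(s['grip_width'],3))
f=grab_frame('scene'); cv2.imwrite('pics/s4c.png',cv2.resize(f['pixels'][140:290,160:360],None,fx=4,fy=4,interpolation=cv2.INTER_CUBIC))
f=grab_frame('wrist'); save(f,'w4.png')
E
```

```text
1.05 10.57 [ 0.0003 -0.002  -0.0009] [ 8.3 -2.5  0.5] 0.137
0.92 10.95 [ 0.0004 -0.0019 -0.0011] [ 7.7 -2.3 -0.6] 0.144
0.79 11.33 [ 0.0005 -0.0016 -0.0012] [ 7.8 -1.4 -0.5] 0.138
0.66 11.72 [ 0.0006 -0.0014 -0.0013] [ 8.3 -0.6 -1.9] 0.138
0.53 12.1 [ 0.0007 -0.0011 -0.0014] [ 8.2 -0.7 -2. ] 0.146
0.4 12.48 [ 0.0007 -0.0009 -0.0014] [ 8.1 -0.2 -2.6] 0.14
0.27 12.87 [ 0.0008 -0.0006 -0.0014] [ 7.9  0.7 -2.7] 0.141
0.14 13.25 [ 0.0009 -0.0004 -0.0013] [ 9.3  1.9 -2.9] 0.14
0.06 13.63 [ 0.0009 -0.0003 -0.001 ] [ 8.6  0.8 -1.6] 0.139
0.0 14.05 [ 0.0011 -0.0001  0.0012] [2.1 5.3 9.9] 0.144
```

View pics/s4c.png

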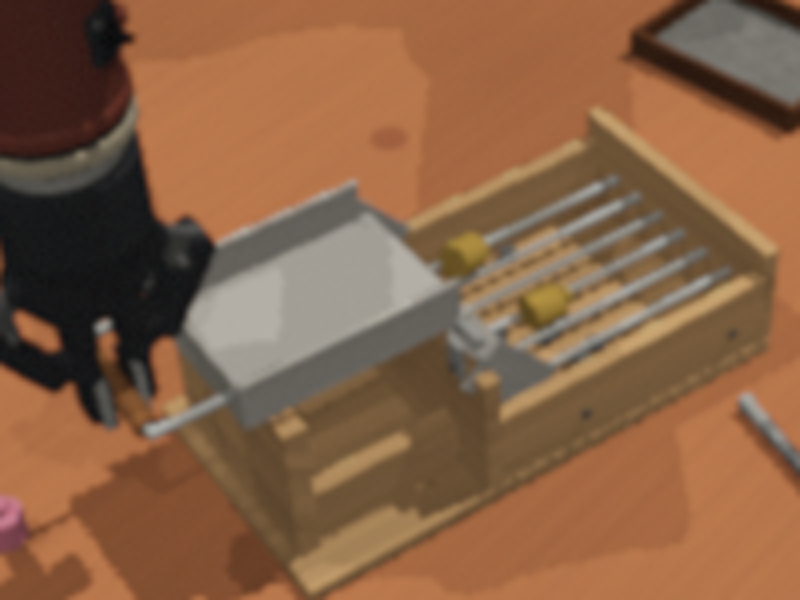

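View pics/w4.png

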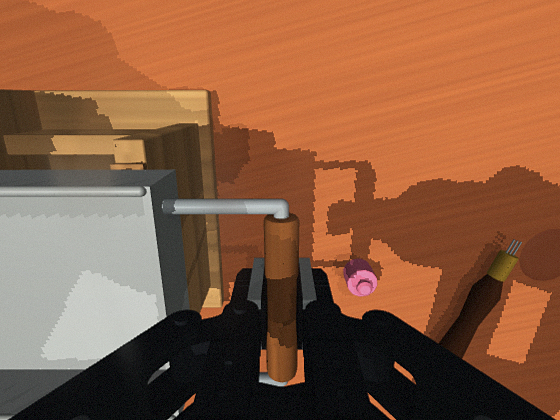

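```bash
python3 - <<'E'
from station import ctrl,readout,grab_frame
from h import *
p,q=pose(0,-1,tip=0.020)
ctrl.wait(0.2); ctrl.grip(0.42); 
ctrl.movel(p+[0,0,0.13],0.2,attitude=q)
g=S((0,0.0,0.0525+0.20)); ctrl.goto(g,q); ctrl.grip(0.6)
s=readout.sense(); print(s['t'],s['eef_pos'])
f=grab_frame('wrist'); save(f,'w5.png'); pickle.dump(f,open('w5.pkl','wb'))
f=grab_frame('top'); pickle.dump(f,open('t5.pkl','wb'));cv2.imwrite('pics/t5c.png',cv2.resize(f['pixels'][150:280,200:400],None,fx=4,fy=4))
f=grab_frame('scene'); pickle.dump(f,open('s5.pkl','wb'));cv2.imwrite('pics/s5c.png',cv2.resize(f['pixels'][140:290,180:380],None,fx=4,fy=4,interpolation=cv2.INTER_CUBIC))
E
```

```text
16.55 [ 0.55827343 -0.06453795  0.25233156]
```

View pics/w5.png

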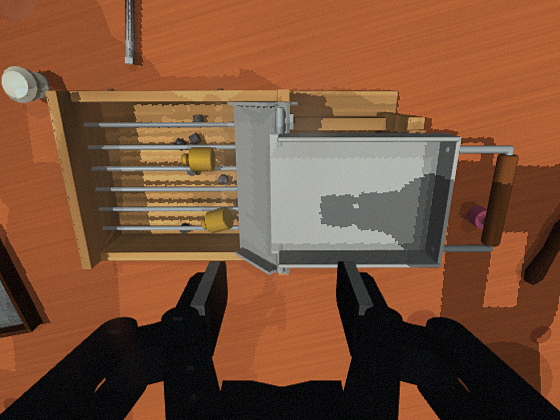

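View pics/t5c.png

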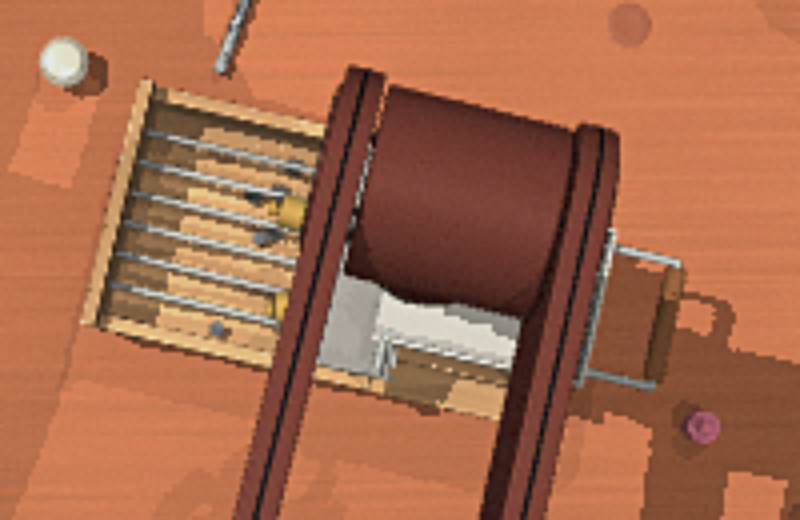

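View pics/s5c.png

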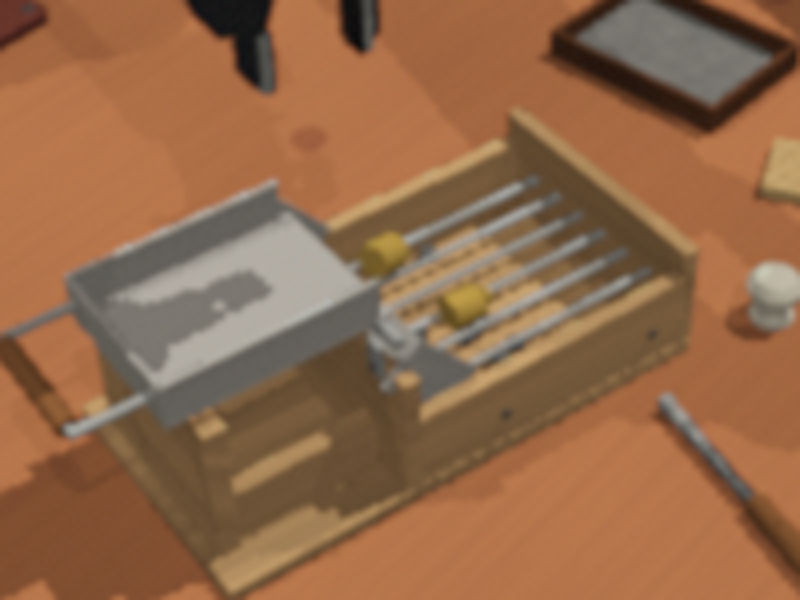

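```bash
python3 - <<'E'
from h import *
for nm,box in (('w5',(90,275,60,250)),('s5',(180,230,260,320))):
    f=pickle.load(open(nm+'.pkl','rb')); P=pts(f)
    hsv=cv2.cvtColor(f['pixels'],cv2.COLOR_BGR2HSV)
    m=(hsv[...,1]>130)&(hsv[...,0]>18)&(hsv[...,0]<33)&(P[...,2]>0.05); b=np.zeros_like(m); b[box[0]:box[1],box[2]:box[3]]=1; m&=b
    n,l,st,c=cv2.connectedComponentsWithStats(m.astype(np.uint8))
    for i in range(1,n):
        if st[i,4]>40:
            Q=np.array([toS(p) for p in P[l==i]])
            print(nm,st[i],np.round(c[i],1),'mean',Q.mean(0).round(4),'min',np.percentile(Q,2,0).round(4),'max',np.percentile(Q,98,0).round(4),'rect',cv2.minAreaRect((Q[:,:2]*1000).astype(np.float32)))
f=pickle.load(open('w5.pkl','rb'));cv2.imwrite('pics/w5c.png',cv2.resize(f['pixels'][85:275,60:290],None,fx=3.4,fy=3.1,interpolation=cv2.INTER_CUBIC))
for x in (11,33,55,-11,-33,-55): print(x,np.round(proj(f,S((x/1e3,.15,.0525))),1))
E
```

```text
w5 [181 148  34  23 590] [198.3 159. ] mean [0.0229 0.077  0.0684] min [0.0115 0.0646 0.062 ] max [0.0329 0.0935 0.0724] rect ((22.05164337158203, 79.80497741699219), (21.969966888427734, 31.1747989654541), 0.14116168022155762)
w5 [201 209  32  24 499] [215.9 220.7] mean [-0.0407  0.0637  0.0695] min [-0.0518  0.0497  0.0598] max [-0.0299  0.0798  0.0753] rect ((-43.51648712158203, 67.73625183105469), (22.198659896850586, 36.59212875366211), 20.314952850341797)
s5 [270 198  12  11  94] [275.3 203.1] mean [-0.0388  0.0607  0.0671] min [-0.0514  0.0503  0.0573] max [-0.0292  0.0748  0.0752] rect ((-41.66367721557617, 62.42761993408203), (22.8530330657959, 27.14044189453125), 18.303918838500977)
s5 [290 211  13  11 102] [295.6 215.7] mean [0.0251 0.0749 0.0655] min [0.0153 0.0648 0.0553] max [0.0328 0.0935 0.0732] rect ((23.798871994018555, 79.01590728759766), (30.016590118408203, 19.589696884155273), 85.67481994628906)
11 [131.8 168. ]
33 [128.8 146.4]
55 [125.6 124. ]
-11 [134.8 188.7]
-33 [137.6 208.6]
-55 [140.4 227.7]
```

View pics/w5c.png

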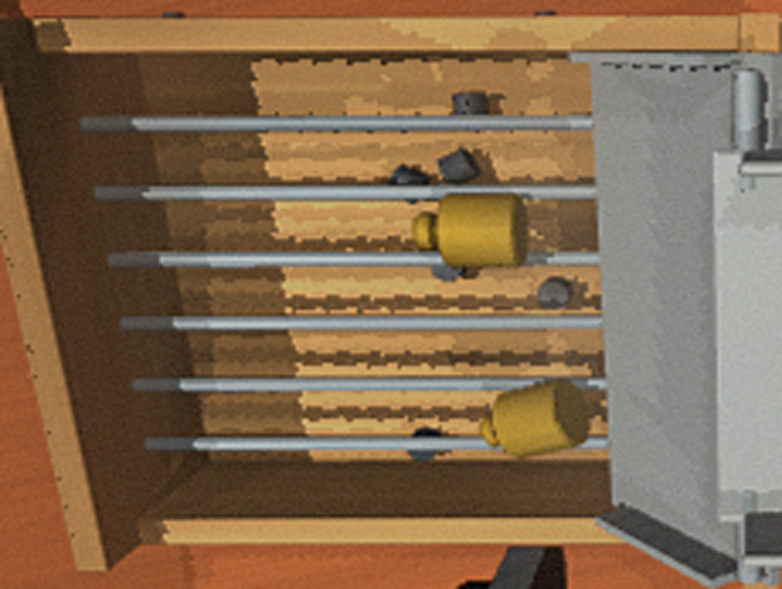

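```bash
python3 - <<'E'
from station import ctrl,readout,grab_frame
from h import *
A=S((0.022,0.0755,0)); qa=R.from_matrix(down(xs)).as_quat(); 
B=S((-0.0415,0.063,0)); qb=R.from_matrix(down(R.from_rotvec([0,0,np.deg2rad(12)]).apply(xs))).as_quat()
qt=R.from_matrix(down([1,0,0])).as_quat()
print(A,B)
for p,q in ((A+[0,0,.2],qa),(A+[0,0,.053],qa),(B+[0,0,.053],qb),((.5075,.394,.012),qt),((.5075,.324,.012),qt)):
    j=ctrl.ik(p,q); print(None if j is None else np.round(j,2))
ctrl.goto(A+[0,0,.2],qa); ctrl.grip(0.42); ctrl.movel(A+[0,0,0.13],0.15)
s=readout.sense(); print(s['t'],s['eef_pos'],s['grip_width'])
f=grab_frame('wrist'); save(f,'w6.png'); pickle.dump(f,open('w6.pkl','wb'))
P=pts(f); hsv=cv2.cvtColor(f['pixels'],cv2.COLOR_BGR2HSV)
m=(hsv[...,1]>130)&(hsv[...,0]>18)&(hsv[...,0]<33)&(P[...,2]>0.055)&(P[...,2]<0.08)
n,l,st,c=cv2.connectedComponentsWithStats(m.astype(np.uint8))
for i in range(1,n):
    if st[i,4]>200:
        Q=np.array([toS(p) for p in P[l==i]])
        print(st[i],np.round(c[i],1),'mean',Q.mean(0).round(4),'min',np.percentile(Q,1,0).round(4),'max',np.percentile(Q,99,0).round(4),'rect',cv2.minAreaRect((Q[:,:2]*1000).astype(np.float32)))
E
```

```text
[0.59795357 0.00479161 0.        ] [0.53331022 0.00791214 0.        ]
[-0.12  0.18  1.63 -0.    1.33  0.12]
[-0.12  0.35  1.73 -0.    1.06  0.12]
[-0.13  0.21  1.9  -0.    1.03 -0.1 ]
[ 0.54  0.49  1.62 -0.    1.03  0.54]
[ 0.44  0.41  1.73 -0.    1.    0.44]
18.9167 [0.59829934 0.00474423 0.13048981] 0.4223389318029429
[ 262  188   35   52 1439] [279.4 216.4] mean [0.0214 0.08   0.0677] min [0.0105 0.0657 0.0578] max [0.0324 0.0958 0.0724] rect ((21.10344123840332, 80.41035461425781), (22.51726531982422, 31.494218826293945), 0.7844119071960449)
[ 164  209   44   50 1388] [184.2 235.3] mean [-0.0408  0.0673  0.069 ] min [-0.0532  0.0539  0.0586] max [-0.0289  0.0815  0.0754] rect ((-42.849117279052734, 67.74154663085938), (22.83590316772461, 30.21354103088379), 18.759172439575195)
```

View pics/w6.png

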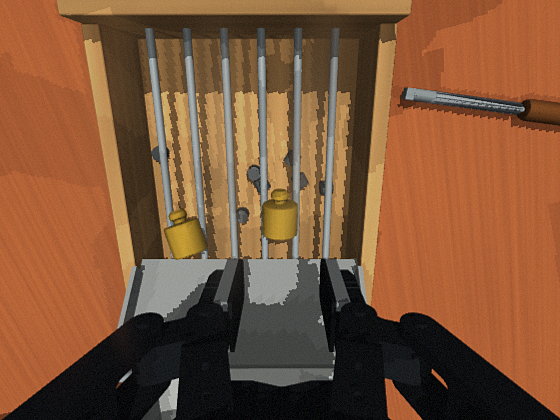

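```bash
python3 - <<'E'
from station import ctrl,readout,grab_frame
from h import *
A=S((0.0215,0.0765,0)); qa=R.from_matrix(down(xs)).as_quat()
ctrl.movel(A+[0,0,0.09],0.12)
hit=ctrl.movel(A+[0,0,0.0535],0.05,force_limit=6)
s=readout.sense(); print(hit,s['t'],s['eef_pos'],s['ft_force'])
if hit: 
    p=s['eef_pos'].copy(); p[2]+=0.001; ctrl.movel(p,0.03)
ctrl.grip(0.0)
s=readout.sense(); print(s['t'],s['eef_pos'],s['ft_force'],s['grip_width']*85)
p=s['eef_pos'].copy(); p[2]+=0.02; ctrl.movel(p,0.05)
s=readout.sense(); print(s['t'],s['ft_force'],s['grip_width']*85)
f=grab_frame('wrist'); save(f,'w7.png')
f=grab_frame('scene'); cv2.imwrite('pics/s7c.png',cv2.resize(f['pixels'][140:290,180:380],None,fx=4,fy=4,interpolation=cv2.INTER_CUBIC))
E
```

```text
False 20.3333 [0.59793963 0.00586062 0.05369762] [-0.07885984  0.82777162 -0.67025368]
20.6 [0.5975489  0.00600642 0.05415872] [-4.00502763  0.62854124  6.67275162] 21.626950673217095
21.1667 [ 0.96484356 -0.1928291  -1.18619035] 21.27671832075947
```

View pics/w7.png

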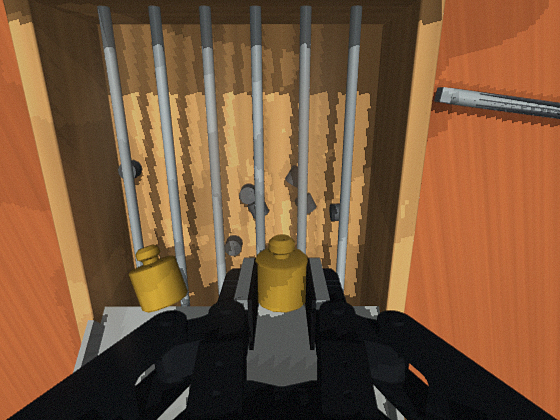

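View pics/s7c.png

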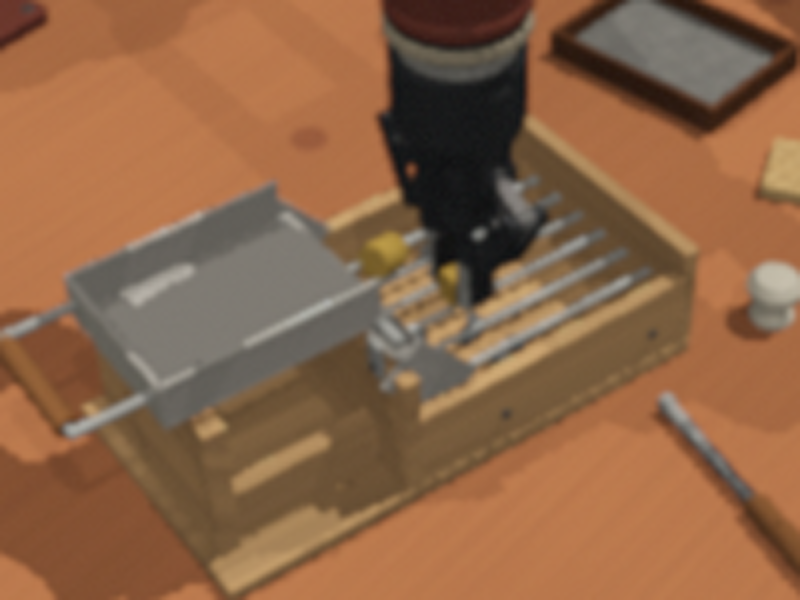

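```bash
cat > place.py <<'E'
from station import ctrl,readout,grab_frame
from h import *
import sys
y,name=float(sys.argv[1]),sys.argv[2]
qt=R.from_matrix(down([1,0,0])).as_quat(); T=np.array([.5075,y,0])
s=readout.sense(); p=s['eef_pos'].copy(); p[2]=0.17; ctrl.movel(p,0.2)
ctrl.goto(T+[0,0,0.15],qt)
s=readout.sense(); print(s['t'],s['grip_width']*85)
ctrl.movel(T+[0,0,0.04],0.15)
hit=ctrl.movel(T+[0,0,0.0115],0.04,force_limit=4)
s=readout.sense(); print(hit,s['t'],s['eef_pos'],s['ft_force'],s['grip_width']*85)
ctrl.grip(0.36); ctrl.movel(T+[0,0,0.15],0.15)
f=grab_frame('wrist'); save(f,name)
print(readout.sense()['t'])
E
python3 place.py 0.389 w8.png
```

```text
23.3667 21.559715992065133
True 24.7583 [0.50784219 0.38924648 0.02168446] [-0.91978802 -1.01432963  4.82296957] 21.309036665895636
26.075
```

View pics/w8.png

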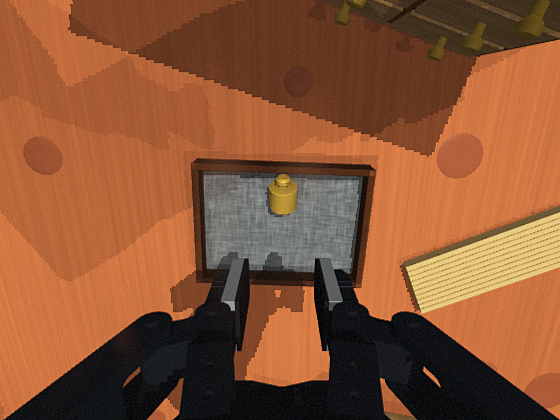

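```bash
python3 - <<'E'
from station import ctrl,readout,grab_frame
from h import *
qt=R.from_matrix(down([1,0,0])).as_quat()
f=grab_frame('wrist'); P=pts(f); hsv=cv2.cvtColor(f['pixels'],cv2.COLOR_BGR2HSV)
b=np.zeros(P.shape[:2],bool); b[170:222,260:310]=1
m=b&(hsv[...,1]>130)&(hsv[...,0]>18)&(hsv[...,0]<33)&(P[...,2]<.06)
Q=P[m]; print(m.sum(),Q.mean(0),np.percentile(Q,[2,50,98],0).round(4))
for r in range(174,216,3): print(r,np.round(P[r,283],4))
fl=P[225:250,220:345].reshape(-1,3); print('felt z',np.nanmedian(fl[:,2]))
hs=(hsv[...,1]<60)&(abs(P[...,2]-.005)<.006); q=P[hs&(np.arange(420)[:,None]<290)]; print(np.percentile(q,[1,99],0).round(3))
E
```

```text
942 [0.50742257 0.39078017 0.0288967 ] [[0.4967 0.375  0.0207]
 [0.5074 0.392  0.0292]
 [0.518  0.4061 0.0346]]
174 [0.5074 0.4072 0.0254]
177 [0.5074 0.4056 0.0292]
180 [0.5074 0.404  0.0326]
183 [0.5074 0.4015 0.0324]
186 [0.5074 0.3977 0.0272]
189 [0.5074 0.3962 0.0307]
192 [0.5074 0.3943 0.0328]
195 [0.5074 0.3924 0.0346]
198 [0.5074 0.3894 0.033 ]
201 [0.5074 0.3869 0.0332]
204 [0.5074 0.3836 0.0307]
207 [0.5074 0.381  0.0303]
210 [0.5074 0.378  0.0292]
213 [0.5074 0.3743 0.0261]
felt z 0.005713496025910286
[[0.438 0.311 0.004]
 [0.574 0.403 0.007]]
```

```bash
python3 - <<'E'
from station import ctrl,readout,grab_frame
from h import *
T=np.array([.5075,.385,0])
ctrl.movel(T+[0,0,0.06],0.15); hit=ctrl.movel(T+[0,0,0.016],0.05,force_limit=5)
s=readout.sense(); print(hit,s['eef_pos'],s['ft_force'])
ctrl.grip(0.0); s=readout.sense(); print(s['t'],s['grip_width']*85,s['ft_force'])
ctrl.movel(T+[0,0,0.045],0.08)
U=np.array([.540,.357,0]); ctrl.movel(U+[0,0,0.045],0.1)
hit=ctrl.movel(U+[0,0,0.012],0.03,force_limit=3)
s=readout.sense(); print(hit,s['t'],s['eef_pos'],s['ft_force'],s['grip_width']*85)
ctrl.grip(0.34); ctrl.movel(U+[0,0,0.15],0.15)
f=grab_frame('wrist'); save(f,'w9.png'); P=pts(f); hsv=cv2.cvtColor(f['pixels'],cv2.COLOR_BGR2HSV)
m=(hsv[...,1]>130)&(hsv[...,0]>18)&(hsv[...,0]<33)&(P[...,2]<.06)&(P[...,2]>.008)&(abs(P[...,0]-.54)<.03)&(abs(P[...,1]-.36)<.04)
Q=P[m]; print(m.sum(),Q.mean(0),np.percentile(Q,[2,50,98],0).round(4),readout.sense()['t'])
E
```

```text
False [0.5078226  0.38519705 0.01638014] [-0.02768575  0.54973763  0.00712436]
28.1417 21.022574934059335 [0.87129963 0.0147848  2.16171758]
True 30.1083 [0.53970382 0.35694433 0.01637349] [-0.50961466 -0.61046692  4.10765524] 21.438854352282917
930 [0.53925649 0.36839229 0.02542656] [[0.5283 0.3546 0.0179]
 [0.5389 0.3685 0.0264]
 [0.5503 0.3841 0.0298]] 31.4583
```

View pics/w9.png

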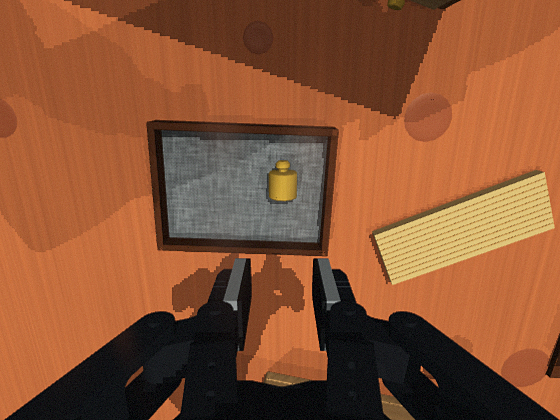

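```bash
python3 - <<'E'
from station import ctrl,readout,grab_frame
from h import *
qb=R.from_matrix(down(R.from_rotvec([0,0,np.deg2rad(13)]).apply(xs))).as_quat()
B=S((-0.041,0.065,0))
ctrl.goto(B+[0,0,.2],qb); ctrl.grip(0.36); ctrl.movel(B+[0,0,0.12],0.15)
f=grab_frame('wrist'); save(f,'w10.png'); P=pts(f); hsv=cv2.cvtColor(f['pixels'],cv2.COLOR_BGR2HSV)
m=(hsv[...,1]>130)&(hsv[...,0]>18)&(hsv[...,0]<33)&(P[...,2]>0.055)&(P[...,2]<0.08)
n,l,st,c=cv2.connectedComponentsWithStats(m.astype(np.uint8))
for i in range(1,n):
    if st[i,4]>200:
        Q=np.array([toS(p) for p in P[l==i]])
        print(st[i],np.round(c[i],1),'mean',Q.mean(0).round(4),'min',np.percentile(Q,1,0).round(4),'max',np.percentile(Q,99,0).round(4),'rect',cv2.minAreaRect((Q[:,:2]*1000).astype(np.float32)))
s=readout.sense(); print(s['t'],toS(s['eef_pos']))
E
```

```text
[ 258  197   40   53 1533] [277.4 225.9] mean [-0.0435  0.0669  0.0694] min [-0.0549  0.0527  0.0599] max [-0.0303  0.0814  0.0754] rect ((-44.28046798706055, 67.59996032714844), (23.78366470336914, 29.60164451599121), 19.881999969482422)
33.725 [-0.04002426  0.06517829  0.12125453]
```

View pics/w10.png

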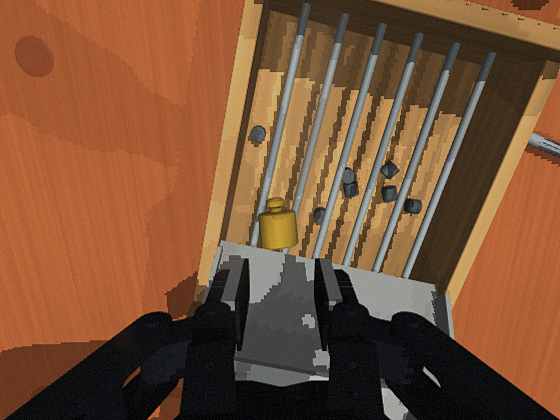

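```bash
python3 - <<'E'
from station import ctrl,readout,grab_frame
from h import *
B=S((-0.0428,0.0648,0))
ctrl.movel(B+[0,0,0.09],0.12)
hit=ctrl.movel(B+[0,0,0.0535],0.04,force_limit=6)
s=readout.sense(); print(hit,s['t'],toS(s['eef_pos']),s['ft_force'])
f=grab_frame('wrist'); save(f,'w11.png')
if s['eef_pos'][2]<0.060:
    ctrl.grip(0.0)
    s=readout.sense(); print(s['t'],toS(s['eef_pos']),s['ft_force'],s['grip_width']*85)
    p=s['eef_pos'].copy(); p[2]+=0.025; ctrl.movel(p,0.05)
    s=readout.sense(); print(s['t'],s['ft_force'],s['grip_width']*85)
    f=grab_frame('wrist'); save(f,'w12.png')
E
```

```text
False 35.1833 [-0.04250021  0.06483266  0.05379357] [-0.04545481  0.04169087 -0.42177749]
35.4583 [-0.04261204  0.06487594  0.05403228] [-2.58934819  0.52952621  5.28239055] 21.915279215103556
36.1167 [ 0.39070683 -0.26596887 -2.02405913] 21.854821045651175
```

```bash
python3 -c "
import cv2,numpy as np,os
a=[cv2.imread('pics/'+n) for n in ('w11.png','w12.png') if os.path.exists('pics/'+n)]
cv2.imwrite('pics/w1112.png',cv2.resize(np.hstack(a),None,fx=.71,fy=.71))"
```

```text
(no output)
```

View pics/w1112.png

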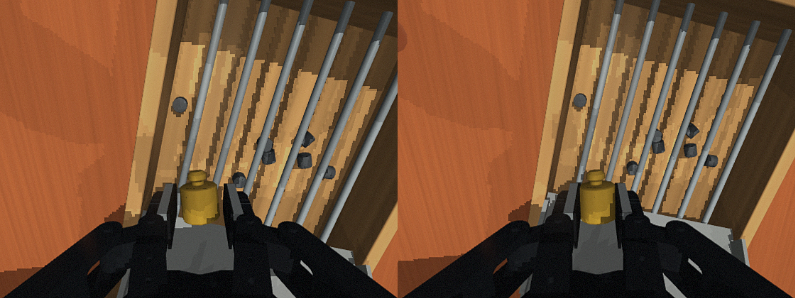

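```bash
sed -i 's/\.5075,y,0/0.472,y,0/; s/ctrl.grip(0.36)/ctrl.grip(0.34)/' place.py; python3 place.py 0.352 w13.png
python3 - <<'E'
from station import ctrl,readout,grab_frame
from h import *
f=grab_frame('wrist'); P=pts(f); hsv=cv2.cvtColor(f['pixels'],cv2.COLOR_BGR2HSV)
m=(hsv[...,1]>130)&(hsv[...,0]>18)&(hsv[...,0]<33)&(P[...,2]<.06)&(P[...,2]>.008)&(abs(P[...,0]-.507)<.067)&(abs(P[...,1]-.36)<.047)
n,l,st,c=cv2.connectedComponentsWithStats(m.astype(np.uint8))
for i in range(1,n):
    if st[i,4]>150: Q=P[l==i]; print(st[i],Q.mean(0),np.percentile(Q,[2,50,98],0).round(4).tolist())
E
```

```text
38.0833 21.9056387521897
True 39.65 [0.47134512 0.35159904 0.01137243] [-0.93654974 -0.37794723  4.99653346] 22.143039052943355
41.0167
[350 154  31  41 982] [0.53738956 0.36823545 0.02518741] [[0.5277, 0.3548, 0.0163], [0.5371, 0.3683, 0.0263], [0.5491, 0.3839, 0.0297]]
[267 178  30  40 915] [0.47059793 0.34890894 0.02517081] [[0.4599, 0.3348, 0.0165], [0.4708, 0.3492, 0.0263], [0.4817, 0.3643, 0.0297]]
```

View pics/w13.png

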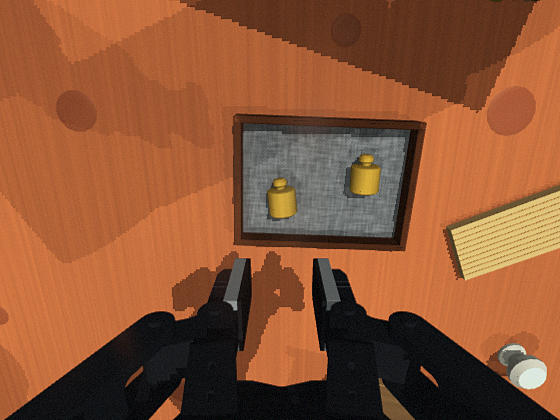

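Both weights lie flat in the tray (px (282,198) and (365,175)). One last check of leads, pan and bystanders with the arm clear.

```bash
python3 - <<'E'
from station import ctrl,readout,grab_frame
from h import *
s=readout.sense(); ctrl.movel(s['eef_pos']+[0,0,0.1],0.2)
f=grab_frame('top'); save(f,'t9.png'); P=pts(f)
f0=pickle.load(open('top0.pkl','rb'));P0=pts(f0)
d=np.abs(P[...,2]-P0[...,2])
for n,(u,v) in dict(spruce=(167,170),knob=(216,166),reamer=(268,130),voicing=(407,275)).items():
    w=np.s_[v-15:v+16,u-15:u+16]; print(n,np.nanmax(d[w]).round(4))
m=(abs(P[...,2]-.118)<.03); print('pan floor z',np.nanmedian(P[212:240,310:330,2]))
cv2.imwrite('pics/t9c.png',cv2.resize(f['pixels'][150:280,200:400],None,fx=4,fy=4,interpolation=cv2.INTER_CUBIC))
hsv=cv2.cvtColor(f['pixels'],cv2.COLOR_BGR2HSV); g=(hsv[...,1]<80)&(hsv[...,2]<120)&(P[...,2]>0.012)&(P[...,2]<.04)
b=np.zeros_like(g); b[165:262,222:300]=1; g&=b
n,l,st,c=cv2.connectedComponentsWithStats(g.astype(np.uint8))
for i in range(1,n):
    if st[i,4]>=4: print(st[i,4],c[i].round(),toS(np.nanmean(P[l==i],0)).round(3))
E
```

```text
spruce 0.016
knob 0.0147
reamer 0.0151
voicing 0.0151
pan floor z 0.11796448855938357
4 [272. 192.] [0.053 0.089 0.018]
6 [263. 199.] [0.029 0.111 0.022]
11 [268. 208.] [0.004 0.091 0.022]
7 [254. 232.] [-0.071  0.114  0.022]
```

View pics/t9c.png

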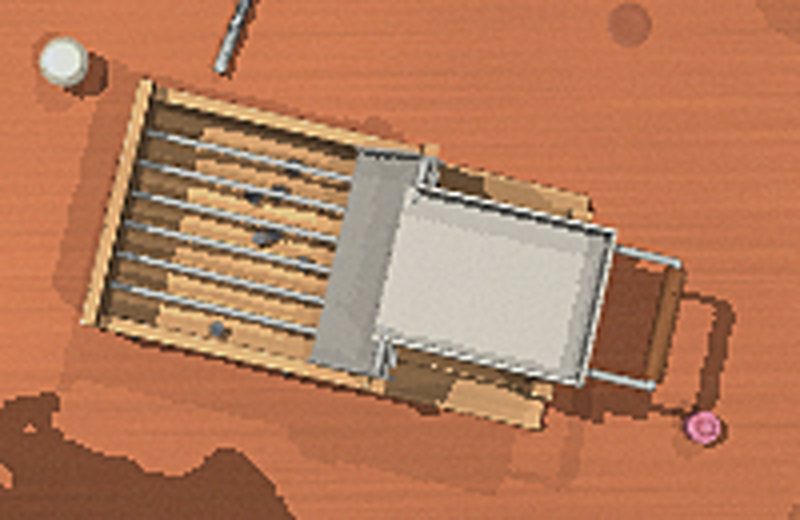

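View pics/t9.png

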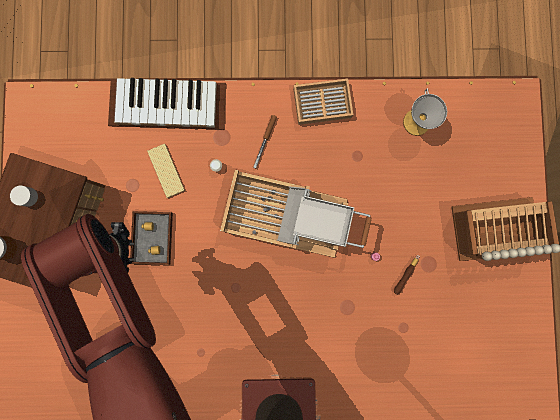

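```bash
python3 - <<'E'
from station import ticket,readout
print(readout.sense()['t']); print(ticket.close_job())
E
```

```text
41.7583
the job is handed in; nothing more can be done
None
```

I tipped the pan out at about 1.18 rad, lowered it back onto its rest in the grip, then moved both brass weights from the bars to the felt tray. I handed the job in at 41.8 s of the 67 s allowed; no verdict is reported.

**What went wrong on the way:** the first weight came down with its knob leaning on the tray wall, because I had taken the tray's long side the wrong way round. I picked it up again and laid it flat.

**Last checks:**
- **Weights:** both lie flat in the tray, with their tops at 29.7 mm, which fits the 5 mm floor plus 24 mm diameter.
- **Pan:** it is empty and level, with its floor measured at 118 mm.
- **Leads:** the wrist pictures show all seven below the bars. The final top-view colour mask separated only four dark spots, all about 20 mm above the bench; the others are partly hidden by the bars or touching each other.
- **Bystanders:** they and the pink decoy stand at the same pixels as at the start. My depth-difference check on the bystanders read about 15 mm near each one. I put that down to noise at their edges, because the picture itself shows no movement.

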